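# Drain the ultrasonic cleaner and hold the basket up to drip

### The job

The wash is over: first turn the lever of the ultrasonic cleaner's drain valve its quarter turn to the fully open stop, in line with the drain pipe, so that drips can run off into the pan. Then take the wire basket, with the printed bracket in it, by its handle, lift it straight up and level out of the tank until its feet are about two centimetres or a little more above the rim, and keep it still and level over the tank for three seconds to drip. Finish while still holding it there, the bracket in the basket and the valve left open; leave the lid, the spool and the tools on the bench alone.

Things in the scene. Friction and masses are not known exactly. Their poses are not given: they have to be found in the camera images.
- cleaner: fixed stainless bench-top ultrasonic cleaner, 160 (x) x 180 (y) x 170 mm high, open on top; origin at the centre of its underside, on the bench, z up. Tank 136 (x) x 152 (y) x 80 mm deep, rim 170 mm and floor 90 mm above the bench. The drain pipe, 68 mm up, runs 120 mm out of the -y face along -y, with the ball valve in it and a spout over a grey pan (120 x 110 x 28 mm) at its end
- drain_valve (a joint): angle (rad) of the valve lever about its upright stem: 0 = shut, lever along the cleaner's -x, across the pipe; 1.571 = fully open at its stop, lever along the cleaner's -y, in line with the pipe, away from the housing (anticlockwise from above). Starts between 0 and 0.35; stays where it is left; needs about 0.3 N m (5 N at the grip)
- valve_stem (a point): point on the upright axis of the valve lever, at the height of the middle of the lever's grip: 160 mm from the cleaner's axis along its -y, 122 mm above the bench. Fixed to the cleaner, same axes
- lever_grip (a point): middle of the valve lever's black grip sleeve, 65 mm from the stem axis, 122 mm above the bench; moves with the lever; its x axis points to the stem. The sleeve is level, 60 mm long (35 to 95 mm from the stem), 16 mm wide, 12 mm high; below it there are only the pipe and valve body, tops 77 to 85 mm above the bench
- basket: stainless wire basket standing on the tank floor, 112 (x) x 128 (y) mm, walls up to 64 mm, on four feet 10 mm high, about 0.3 kg, with a fixed arched handle; origin at the centre between the undersides of its feet, z up. It stands within about 6 mm and 0.07 rad of the middle of the tank and of the cleaner's axes
- basket_grip (a point): centre of the black grip sleeve of the basket's handle, 125 mm above the basket's origin (so 45 mm above the rim while the basket stands in the tank). The sleeve lies level along the basket's x, 64 mm long, 16 mm wide (along the basket's y) and 18 mm high, free on both sides and below
- bracket: loose 3D-printed bracket, base 64 x 44 x 9 mm with two round lugs, 47 mm high, about 45 g, lying on the floor of the basket (13 mm above the basket's origin); origin at the centre of its underside
- lid: the cleaner's steel lid lying on the bench, 168 x 188 mm, handle up to 40 mm; origin at the centre of its underside; leave alone
- spool: small white reel on the bench, 72 mm across, 36 mm high; origin at the centre of its underside; leave alone
- scraper: scraper with a wooden handle, 250 mm long, lying on the bench along its x; leave alone
- screwdriver: screwdriver, 180 mm long, lying on the bench along its x; leave alone
There are look-alikes about, which are no part of the job. Of the things shaped like the bracket, the green one is meant.

How it is judged (in metres and radians):
On the way, in this order (a step that is already met when the one before it is completed fails the run):
1. the drain valve is fully open (within 10 degrees of its stop) while the basket still stands in the tank (value of joint drain_valve above 1.4 rad and z of basket in the frame of cleaner below 0.1 m), for 0.2 s.
2. the basket is held clear of the rim (feet more than 10 mm above it), over the tank and level, for 2.5 s (z of basket in the frame of cleaner above 0.18 m and horizontal distance between basket and cleaner below 0.04 m and angle between basket's own z axis and vertical below 0.14 rad and linear speed of basket below 0.03 m/s and contact force between basket and the fingers above 1 N and contact force between basket and cleaner below 0.1 N), for 2.5 s.
At the end, for the whole second after the job is handed in: Valve lever within 10 degrees of its open stop; the basket held in the air by the fingers alone, feet over 10 mm above the rim, within 40 mm of straight above the tank's middle, tilted under 8 degrees and still (under 20 mm/s, 0.15 rad/s); the bracket lies in the basket (value of joint drain_valve above 1.4 rad and z of basket in the frame of cleaner above 0.18 m and horizontal distance between basket and cleaner below 0.04 m and angle between basket's own z axis and vertical below 0.14 rad and linear speed of basket below 0.02 m/s and angular speed of basket below 0.15 rad/s and contact force between basket and the fingers above 1 N and contact force between basket and cleaner below 0.1 N and horizontal distance between bracket and basket below 0.06 m and z of bracket in the frame of basket between 0.005 and 0.06 m); the arm keeps its last pose, push and grip.
It fails at once if the basket is tipped by more than 17 degrees (angle between basket's own z axis and vertical above 0.3 rad).
It fails at once if the lid, the spool, the scraper or the screwdriver is moved by more than 25 mm (distance of any of lid, spool, scraper, screwdriver from where it was at the start of the episode above 0.025 m).
It also fails if it takes over 64 s, if anything falls off the work surface, if the arm or the gripper's body presses on something with over 40 N, if the wrist force passes 120 N, or if a joint passes its speed limit or range.

### The arm

A 6-joint arm with a two-finger parallel gripper is mounted at the origin on the work surface. World frame = base frame: x ahead of the robot, y to its left, z up, the work surface at z = 0. Lengths are in mm, angles in rad, forces in N, time in s.
With the tool pointing down it reaches from about 300 to 775 mm from the base axis. Payload 14.6 kg.
Tool frame: the origin (TCP) lies on the centre line of the jaws, within the pads' length; the fingertips stand 19 mm ahead of it and the grasp point (between the pads) is the TCP (bot.tip_reach is the distance from the TCP to the fingertips, in mm); z points along the fingers, y is the line along which they close (so a half turn about z gives the same grasp; the last joint's range is limited). The gripper opens to 85 mm and grips with 20 to 120 N. Pads are 22 mm wide; open, the fingers measure 114 mm over their backs; the gripper's body (76 mm by 85 mm) begins 54 mm behind the grasp point. The pads swing forward as they close: fully open they stand 13 mm farther back than shut.
Start: joints at [1.197, 0.3, 1.521, -0, 1.321, -0.067], TCP at [166.103, 524.309, 250.281] pointing down, gripper open.
Joint ranges: [-3.03, 3.03], [-0.79, 2.21], [0.23, 2.52], [-1.04, 4.18], [0, 3.07], [-2.55, 2.55]. Speed limits (rad/s): [2.22, 2.22, 2.57, 3.14, 3.14, 3.14].

### API

Orientations are given as a unit quaternion [w, x, y, z].
In Python, from rig import bot gives the robot as it stands. Calls block until the motion is done:
- bot.move_to(position, orientation): joint-space move of the TCP to a pose.
- bot.servo_line(position, attitude=None, speed=150, until_force=None): straight line of the TCP; attitude=None keeps the orientation; speed is the mean speed in mm/s. With until_force (N) it stops when the force on the tool has changed by that much, and returns True; else False.
- bot.move_joints(angles): joint-space move.
- bot.move_gripper(opening, grip_force=None): finger opening in mm; grip_force is the grip in N (None keeps the last); returns when the fingers have stopped.
- bot.dwell(seconds).
- bot.ik(position, orientation): joint angles nearest the present ones, or None.
- bot.read_state(): the state.
- bot.read_camera(name): name is "scene" or "top" or "wrist"; returns a dict with "image" (384x512x3 uint8, blue, green, red), "depth" (384x512 float32, mm along the optical axis (not along the pixel's ray), 0 where there is no reading), "fovy" (degrees; the focal length in pixels is half the picture's height over the tangent of half this angle, whatever the lens; pixels are square), "cx", "cy" (the principal point, pixels), "eye" and "attitude" of the camera in the world; the wrist camera has in their place "mount" (4x4, takes a point from camera to tool coordinates, whose origin is the TCP and whose axes are the flange's). Camera axes: x right, y down, z forward; pixel columns grow to the right and rows downward; lengths in mm; the calibration is good to about 2 mm. A picture is of the moment at which its call begins: read the wrist's pose just before it.
A pose or a line that the arm cannot do raises bot.MotionError and nothing moves.
- bot.finish_job(): hands the job in; it is judged then, once.
The state is a dict: "clock": time; "joint_positions": joint angles; "qvel": joint speeds; "effort": joint torques, N m; "ee_pos": TCP position; "tool_rot": TCP orientation; "ft_force": force on the tool from outside, world axes, zero at the start; "moment": the same for the moment, N m; "grip_width": finger opening in mm; "grip_force": force on a finger pad.
Only numpy, scipy, OpenCV 4.12 (cv2) and the standard library are available. Lean on these libraries where they do the work, as an engineer would, in place of code of your own. Each camera call takes 0.05 s, during which the arm holds its last target. There are 200 camera calls.

## Working session

There is one attempt and no reset: what is moved stays moved. The work goes in short steps, each a Python script; the robot and the scene stay as the last script left them, time stands still between calls to the robot, and variables do not carry over. Pictures are saved under pics/ and viewed, at most 10 in all, crops included, and the job is handed in when it is done.

```bash
ls; mkdir -p pics
cat > h.py <<'E'
import numpy as np, cv2
from scipy.spatial.transform import Rotation as R
from rig import bot
def q2R(q): return R.from_quat([q[1],q[2],q[3],q[0]]).as_matrix()
def cam(name):
    s=bot.read_state(); c=bot.read_camera(name)
    c["f"]=192/np.tan(np.radians(c["fovy"])/2)
    if "mount" in c:
        M=np.array(c["mount"]); Rt=q2R(s["tool_rot"])
        c["Rw"]=Rt@M[:3,:3]; c["o"]=Rt@M[:3,3]+np.array(s["ee_pos"])
    else:
        A=np.array(c["attitude"]); c["Rw"]=A if A.shape==(3,3) else q2R(A); c["o"]=np.array(c["eye"])
    return c
def ray(c,u,v): return c["Rw"]@np.array([(u-c["cx"])/c["f"],(v-c["cy"])/c["f"],1.])
def onz(c,u,v,z):
    d=ray(c,u,v); return c["o"]+d*(z-c["o"][2])/d[2]
def cloud(c):
    v,u=np.mgrid[:384,:512]; d=c["depth"]
    P=np.stack([(u-c["cx"])/c["f"]*d,(v-c["cy"])/c["f"]*d,d],-1)
    return P@c["Rw"].T+c["o"]
E
python3 - <<'E'
from h import *
im=[]
for n in ["scene","top","wrist"]:
    c=cam(n); np.savez(f"pics/{n}0.npz",**{k:v for k,v in c.items()}); cv2.imwrite(f"pics/{n}0.png",c["image"]); print(n,c["o"],c["fovy"],c["Rw"][:,2],c["cx"],c["cy"],[k for k in c])
print(bot.read_state())
E
```

```text
pics
scene [1016.59491642  715.55220803 1639.89527655] 42.66837690920926 [-0.31918764 -0.39014292 -0.86365951] 264.99072732501224 192.8283942965993 ['image', 'depth', 'fovy', 'cx', 'cy', 'eye', 'attitude', 'f', 'Rw', 'o']
top [ 242.17023143    4.19404138 1658.73842388] 42.09133657274274 [ 0.15146811  0.00128928 -0.9884613 ] 251.53302203216555 187.3950457941145 ['image', 'depth', 'fovy', 'cx', 'cy', 'eye', 'attitude', 'f', 'Rw', 'o']
wrist [ 84.92938904 549.99980139 373.51731508] 65.11007093615957 [ 0.31192615 -0.09816846 -0.94502118] 265.1646639365063 190.72918402703618 ['image', 'depth', 'fovy', 'cx', 'cy', 'mount', 'f', 'Rw', 'o']
{'clock': 0.15, 'joint_positions': array([ 1.19737940e+00,  3.00317720e-01,  1.52146744e+00, -3.73951748e-06,
        1.32069434e+00, -6.65913128e-02]), 'qvel': array([ 0.00148401, -0.00065847, -0.00151221,  0.00057361, -0.00079782,
       -0.00051645]), 'effort': array([ 6.86606872e-04, -5.43668532e+01, -3.61887538e+01, -1.12279670e-05,
        3.13689452e-03, -6.20599849e-05]), 'ee_pos': array([166.05494515, 524.15346776, 249.85351975]), 'tool_rot': array([-9.50026459e-05,  1.52811267e-01,  9.88255291e-01, -4.33132733e-04]), 'ft_force': array([ 0.23507801,  0.32512494, -0.07516651]), 'moment': array([0.02178295, 0.00530611, 0.03264994]), 'grip_force': 0.0, 'grip_width': 85.45235015197642}
```

View pics/top0.png

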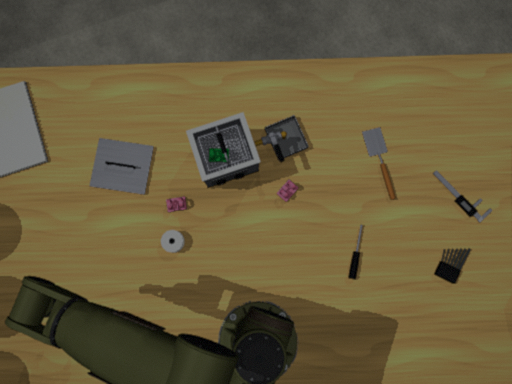

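View pics/scene0.png

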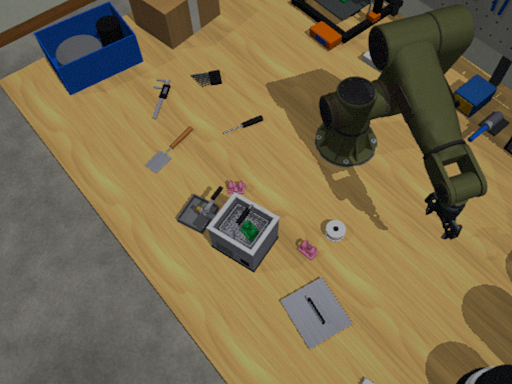

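The top view shows the cleaner centred near (225,150), with its pipe running right to the pan at (287,138). The black lever is near (277,155) and the basket grip near (221,143). The scene view agrees: cleaner at (244,230), lever at (215,195). Next I'll get coarse positions and an enlarged crop.

Run:
```python
from h import *
ims=[]
for n,(x0,y0,w,h) in [("top",(175,100,144,108)),("scene",(170,170,120,108))]:
    c=dict(np.load(f"pics/{n}0.npz")); P=cloud(c)
    z=P[...,2]; reg=np.zeros(z.shape,bool); reg[y0:y0+h,x0:x0+w]=1
    m=reg&(c["depth"]>0)
    rim=m&(z>160)&(z<180)
    p=P[rim]; r=cv2.minAreaRect(p[:,:2].astype(np.float32)); print(n,"rim",rim.sum(),r,np.median(p[:,2]))
    dark=(c["image"].max(-1)<50)&m
    for lo,hi,t in [(105,140,"lever"),(195,235,"grip")]:
        q=dark&(z>lo)&(z<hi); p=P[q]
        nn,l,st,ce=cv2.connectedComponentsWithStats(q.astype(np.uint8))
        for i in range(1,nn):
            if st[i,4]>8:
                pp=P[l==i]; print(t,ce[i],st[i,4],np.median(pp,0),cv2.minAreaRect(pp[:,:2].astype(np.float32)))
    ims.append(cv2.resize(c["image"][y0:y0+h,x0:x0+w],(w*400//h,400),interpolation=cv2.INTER_CUBIC)[:,:398])
cv2.imwrite("pics/crop0.png",np.hstack(ims))
```

```text
top rim 1153 ((601.6488037109375, 91.24506378173828), (168.57626342773438, 186.2940673828125), 16.871183395385742) 170.10041380571602
lever [230.07142857 124.78571429] 42 [679.25775161  67.01738294 129.42367055] ((677.955810546875, 71.13839721679688), (7.233542442321777, 68.92897033691406), 13.605831146240234)
lever [211.53846154 130.61538462] 13 [660.12786577 125.72748296 130.76646313] ((661.0022583007812, 127.2867431640625), (3.775744915008545, 23.884611129760742), 14.205244064331055)
lever [199.625 134.75 ] 24 [648.75988239 165.72643261 131.71568274] ((649.920654296875, 163.2904052734375), (3.2835946083068848, 39.70293045043945), 15.804255485534668)
lever [278.65957447 152.5212766 ] 94 [584.59664031 -82.27120598 126.89800166] ((585.1477661132812, -82.49628448486328), (58.50475311279297, 16.597686767578125), 19.46925163269043)
lever [211.94444444 158.66666667] 18 [572.55170547 127.70833419 116.58507853] ((572.9014892578125, 128.08746337890625), (8.712636947631836, 22.657318115234375), 41.15998840332031)
lever [231.31168831 173.64935065] 154 [522.59497488  69.05052709 122.59104862] ((522.7275390625, 66.84097290039062), (6.006882667541504, 174.94741821289062), 16.785099029541016)
grip [221.10280374 142.31775701] 107 [600.53499913  92.26341384 223.43779403] ((599.2899780273438, 92.03205108642578), (64.16304779052734, 15.0475435256958), 16.980228424072266)
scene rim 979 ((603.9548950195312, 88.97647094726562), (170.8319549560547, 189.55604553222656), 16.735450744628906) 170.84929699424947
lever [216.22916667 193.02083333] 48 [591.49821689 -78.20966048 127.47154736] ((590.57958984375, -79.94549560546875), (53.81199264526367, 9.948763847351074), 20.591121673583984)
grip [242.80232558 215.60465116] 86 [602.998405    94.27500228 223.77237329] ((602.3272094726562, 93.06031036376953), (61.69992446899414, 16.357574462890625), 16.812929153442383)
```

View pics/crop0.png

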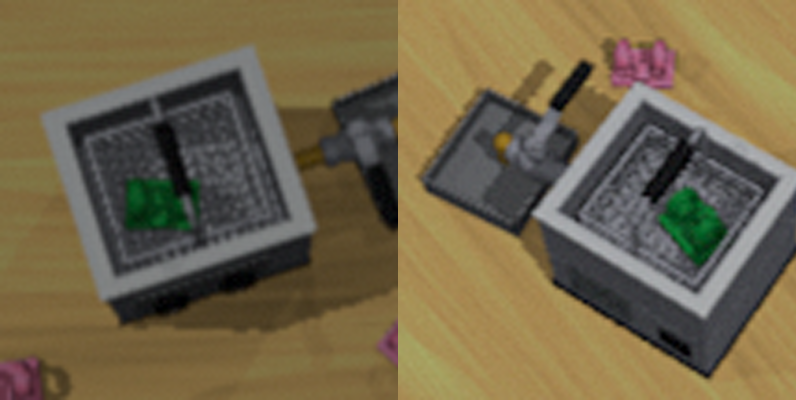

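The enlarged views confirm the green bracket is in the basket. The lever is nearly at shut (about 0 rad) with its grip at about (587,-81). The basket grip is at about (601,93), top z ≈ 224, yaw about 16.9°. I'll move above the lever and refine with the wrist camera.

```bash
cat >> h.py <<'E'
def down(a):
    y=np.array([np.cos(a),np.sin(a),0]); z=np.array([0,0,-1.]); x=np.cross(y,z)
    q=R.from_matrix(np.stack([x,y,z],1)).as_quat(); return np.array([q[3],q[0],q[1],q[2]])
def sleeve(c,zlo,zhi,near,rad=70):
    P=cloud(c); m=(c["image"].max(-1)<55)&(c["depth"]>0)&(P[...,2]>zlo)&(P[...,2]<zhi)&(np.hypot(P[...,0]-near[0],P[...,1]-near[1])<rad)
    n,l,st,ce=cv2.connectedComponentsWithStats(m.astype(np.uint8)); i=1+np.argmax(st[1:,4])
    p=P[l==i]; zt=np.percentile(p[:,2],90); t=p[p[:,2]>zt-3]
    return ce[i],zt,cv2.minAreaRect(t[:,:2].astype(np.float32))
E
python3 - <<'E'
from h import *
st=np.array([648.7,-63.2]); th0=np.radians(16.8)
for s in (0,np.pi):
    for k in (0,45,95):
        phi=np.pi+th0+np.radians(k); p=st+65*np.array([np.cos(phi),np.sin(phi)])
        print(s,k,np.round(bot.ik([*p,122],down(phi+np.pi/2+s)),2), np.round(bot.ik([601,93,215],down(th0+np.pi/2+s)),2)[-1])
s=bot.read_state(); e=s["ee_pos"]
bot.servo_line([e[0],e[1],330],speed=250)
# over basket then lever
q=min([bot.ik([560,60,330],down(th0+np.pi/2+k)) for k in(0,np.pi)],key=lambda q:abs(q[5]))
bot.move_joints(q)
c=cam("wrist"); np.savez("pics/w1.npz",**c)
print(sleeve(c,195,240,(601,93))); a=c["image"]
g=min([bot.ik([600,-80,250],down(th0+np.pi/2+k)) for k in(0,np.pi)],key=lambda q:abs(q[5]))
bot.servo_line([600,-80,330]); 
c=cam("wrist"); np.savez("pics/w2.npz",**c)
print(sleeve(c,105,140,(587,-81)),bot.read_state()["clock"])
cv2.imwrite("pics/w.png",cv2.resize(np.hstack([a,c["image"]]),(800,300)))
E
```

```text
0 0 [-0.2   0.52  1.52 -0.    1.1   1.08] -1.77
0 45 [-0.25  0.6   1.4  -0.    1.14  0.24] -1.77
0 95 [-0.24  0.71  1.21 -0.    1.22 -0.62] -1.77
3.141592653589793 0 [-0.2   0.52  1.52 -0.    1.1  -2.06] 1.37Traceback (most recent call last):
  File "<stdin>", line 6, in <module>
    return _wrapfunc(a, 'round', decimals=decimals, out=out)
    return _wrapit(obj, method, *args, **kwds)
    result = getattr(arr, method)(*args, **kwds)
TypeError: unsupported operand type(s) for *: 'NoneType' and 'float'
```

Run:
```python
from h import *
th0=np.radians(16.8); Q=down(th0-np.pi/2)
e=bot.read_state()["ee_pos"]
bot.servo_line([e[0],e[1],330],speed=250)
bot.move_to([560,60,330],Q)
c=cam("wrist"); np.savez("pics/w1.npz",**c)
print(sleeve(c,195,240,(601,93))); a=c["image"]
bot.servo_line([600,-80,330])
c=cam("wrist"); np.savez("pics/w2.npz",**c)
print(sleeve(c,105,140,(587,-81)),bot.read_state()["clock"])
cv2.imwrite("pics/w.png",cv2.resize(np.hstack([a,c["image"]]),(800,300)))
```

```text
(array([242.50676507, 132.0202952 ]), np.float64(224.70112783440987), ((601.6322631835938, 92.45692443847656), (62.35595703125, 14.963343620300293), 16.577922821044922))
(array([264.75993092, 174.45768566]), np.float64(128.74865902816333), ((589.069580078125, -80.96273803710938), (56.25984191894531, 14.434610366821289), 17.184667587280273)) 4.0167
```

View pics/w.png

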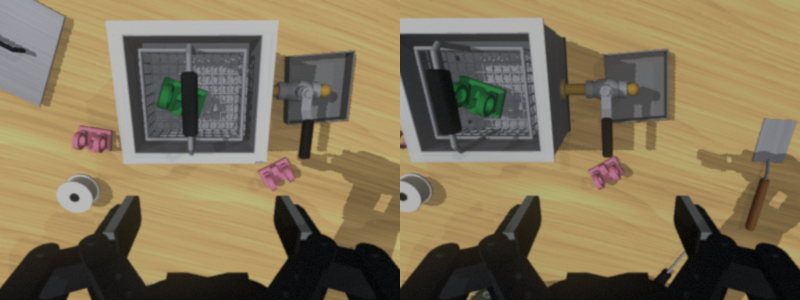

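The left half shows the basket grip (black bar at (190,103)) and the green bracket. The right half shows the lever grip at (607,138). Both match the earlier values, with z tops of 224.7 and 128.7. Now I'll cage the lever and sweep it round.

Run:
```python
from h import *
st=np.array([649.3,-63]); th0=np.radians(16.8)
def pose(k,r=66):
    phi=np.pi+th0+np.radians(k); return [*(st+r*np.array([np.cos(phi),np.sin(phi)])),122],down(phi+np.pi/2)
p,Q=pose(0)
print(p)
bot.move_gripper(45)
bot.servo_line([p[0],p[1],200],Q,speed=200)
print(bot.servo_line(p,Q,speed=80,until_force=10))
bot.move_gripper(24,20)
s=bot.read_state(); print(s["ft_force"],s["grip_width"],s["grip_force"],s["clock"])
for k in range(8,97,8):
    p,Q=pose(k); h=bot.servo_line(p,Q,speed=60,until_force=25)
    f=bot.read_state(); print(k,h,np.round(f["ft_force"],1),f["grip_width"].round(1),round(f["clock"],2))
    if h: break
print(f["ee_pos"])
c=cam("wrist"); cv2.imwrite("pics/lev.png",c["image"])
```

```text
[np.float64(586.1169131628835), np.float64(-82.07609859833511), 122]
False
[ 0.32803886 -0.09843704 -0.47084017] 23.883517918310112 0.0 6.75Traceback (most recent call last):
  File "<stdin>", line 14, in <module>
AttributeError: 'float' object has no attribute 'round'
```

Run:
```python
from h import *
st=np.array([649.3,-63]); th0=np.radians(16.8)
def pose(k,r=66):
    phi=np.pi+th0+np.radians(k); return [*(st+r*np.array([np.cos(phi),np.sin(phi)])),122],down(phi+np.pi/2)
for k in [*range(16,89,8),92,95]:
    p,Q=pose(k); h=bot.servo_line(p,Q,speed=60,until_force=25)
    f=bot.read_state(); print(k,h,np.round(f["ft_force"],1),round(f["clock"],2))
    if h: break
print(f["ee_pos"])
c=cam("wrist"); cv2.imwrite("pics/lev.png",c["image"])
print(sleeve(c,110,140,p,60))
```

```text
16 False [ 0.6  0.1 -0. ] 7.35
24 False [-1.   0.2 -0.1] 7.65
32 False [-0.5 -0.4  1. ] 7.95
40 False [0.3 0.5 0.5] 8.25
48 False [ 0.3 -0.1 -0.1] 8.55
56 False [ 1.  -0.1 -0.4] 8.85
64 False [-0.1 -0.7  0.7] 9.15
72 False [-0.  -0.8  0.1] 9.45
80 False [-0.8  0.5 -0.8] 9.75
88 False [ 0.5  0.2 -0.5] 10.05
92 False [-0.2 -0.5  0.1] 10.3
95 False [-11.9  -1.1   3.6] 10.55
[ 672.54075439 -124.65156193  121.85392646]
(array([256.25989848, 265.95989848]), np.float64(128.63313295776976), ((665.9968872070312, -123.16056823730469), (18.003231048583984, 58.78557586669922), 16.399490356445312))
```

View pics/lev.png

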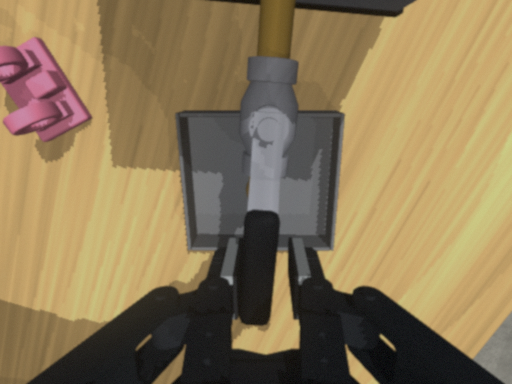

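The image shows the lever grip at (258,265) in line with the pipe (measured about 89.6°), with the finger pressed against it at the stop. Now I'll release, check the lever, and grasp the basket.

Run:
```python
from h import *
th0=np.radians(16.8); Q=down(th0-np.pi/2)
bot.move_gripper(50)
e=bot.read_state()["ee_pos"]
bot.servo_line([e[0],e[1],200],speed=120); bot.servo_line([e[0],e[1],330],speed=250)
bot.move_to([600,-80,330],Q)
c=cam("wrist"); print("lever",sleeve(c,105,140,(668,-125)))
bot.servo_line([560,60,330],speed=200)
c=cam("wrist"); b=sleeve(c,195,240,(601,93)); print("grip",b)
x,y=b[2][0]; Qb=down(np.radians(b[2][2] if b[2][2]<45 else b[2][2]-90)-np.pi/2)
bot.servo_line([x,y,330],Qb,speed=150)
print(bot.servo_line([x,y,214],speed=80,until_force=10))
bot.move_gripper(8,60)
s=bot.read_state(); print(s["ee_pos"],s["grip_width"],s["grip_force"],s["ft_force"],s["clock"])
c=cam("wrist"); cv2.imwrite("pics/gr.png",c["image"])
```

```text
lever (array([322.81749049, 117.94043093]), np.float64(128.62297987682018), ((667.8056640625, -122.37604522705078), (14.64297866821289, 56.87099075317383), 16.877180099487305))
grip (array([240.49413218, 132.13032736]), np.float64(224.6749826729994), ((601.654052734375, 92.55757141113281), (62.0958251953125, 14.97642707824707), 15.97998332977295))
False
[601.74814304  92.46221866 214.19398235] 15.02611213204715 60.40467917919159 [-0.03643492 -1.22532301  1.32995417] 17.4083
```

View pics/gr.png

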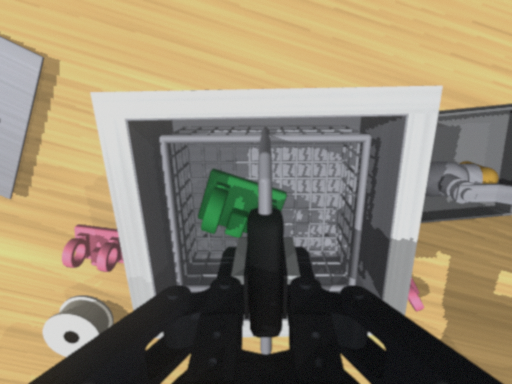

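The sleeve at (264,270) is firmly between the pads, the bracket is in the basket at (240,200), and the lever still reads fully open. Lifting straight up.

Run:
```python
from h import *
e=bot.read_state()["ee_pos"]
for dz in (30,107):
    bot.servo_line([e[0],e[1],e[2]+dz],speed=35,until_force=25)
    s=bot.read_state(); print(s["ee_pos"],s["grip_width"],s["grip_force"],s["ft_force"],s["clock"])
bot.dwell(1)
c=cam("scene"); a=cam("wrist")
im=cv2.resize(c["image"][130:274,150:342],(400,300),interpolation=cv2.INTER_CUBIC)
cv2.imwrite("pics/up.png",np.hstack([im,cv2.resize(a["image"],(400,300))]))
```

```text
[601.66882332  92.47855073 243.92297643] 15.246690026562769 59.65418815612793 [ 0.00900243 -0.71141421 -4.82593371] 18.475
[601.72443162  92.47770118 321.07070641] 14.928622134667057 59.653335213661194 [-1.21922982  0.42719368 -3.2732964 ] 20.825
```

View pics/up.png

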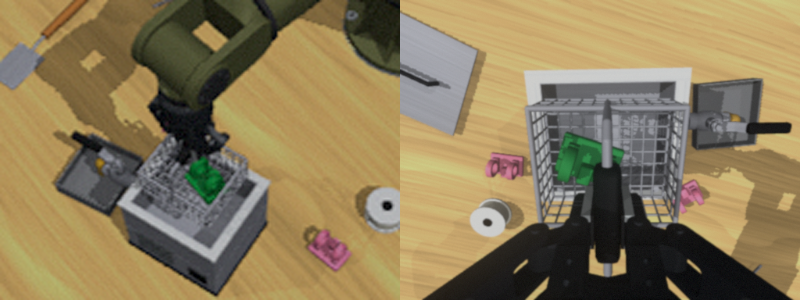

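The basket is out of the tank, level, with the bracket in it (green at (205,180) and (590,160)). The lever is still in line with the pipe at (770,127). Now the drip hold, then hand in.

Run:
```python
from h import *
bot.dwell(3.5); s=bot.read_state(); print(s["ee_pos"],s["grip_force"],s["ft_force"],s["clock"])
print(bot.finish_job())
```

```text
[601.75692152  92.46253004 321.2079322 ] 59.65292036533356 [-1.07142254 -0.08777425 -3.98630306] 25.425
the job is handed in; nothing more can be done
None
```

I handed the job in at about 25 s: the drain valve is fully open, and the basket, with the green bracket in it, is held level over the tank with its feet about 27 mm above the rim after more than 4 s of dripping; the hand-in did not report a verdict.

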